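Empty the pump's trap cup and show its base to the inspection camera

TASK

Lift the white trap cup out of the drain pump, tip all five marbles caught in it into the ceramic bowl, then hold the emptied cup up to the inspection camera with the underside of its base facing squarely into the lens, centred in view, 13 cm in front of the glass. Finish still holding it there, still and in the air, touching nothing else; leave the other things on the counter where they are and the bowl upright.

Things in the scene. Friction and masses are not known exactly. Their poses are not given: they have to be found in the camera images.
- trap: the trap cup: an open white plastic cup, 80 mm tall, outside 54 mm across at the base widening evenly to 67 mm at the rim, wall 3.5 mm, floor 4 mm thick, 90 g, its base pierced by small dark drain holes. Origin at the centre of the underside of its base; z runs up its axis, out of the mouth. It starts upright in the pump's seat with the five marbles inside
- trap_rim (a point): centre of the trap cup's mouth, 80 mm along its z from the origin
- pump: grey drain pump, fixed. Origin on the counter under the axis of its round cup seat; x runs from the seat along the pump. Base plate 10 mm thick, x -55 to 180, y +-50 mm. Seat: a ring 74 mm across, top 28 mm above the counter. Black motor along x from 75 to 170 mm, 58 mm across, top at 67 mm; two pipe stubs at x = 55 mm, y to +-48 mm, top at 33 mm
- seat (a point): centre of the seat's floor, 14 mm above the counter: the cup's base rests here and lifts straight out (about 14 mm of cup is inside the ring, loose)
- bowl: white ceramic catch bowl, loose, 450 g, 150 mm across the rim, 50 mm high, wall 4 mm; origin at the centre of its underside, z up
- stand: stand of the inspection camera, fixed to the counter; foot 90 x 110 x 12 mm (x -25 to 65 mm), a thin post at x = 35 mm, the camera on top reaching 155 mm above the counter. Origin on the counter, x away from the side the camera looks to
- lens: the inspection camera, a grey box 46 x 56 x 45 mm with a black lens barrel of 38 mm diameter. Origin at the centre of the lens glass, 140 mm above the counter; z is the line of sight, out of the lens, 45 degrees upward and roughly towards the robot
- focus (a point): the point 130 mm straight out from the lens glass along its line of sight, in empty air: where the centre of the cup's base is wanted
- detergent: bystander, loose: white detergent bottle 72 mm across, 190 mm tall, origin under its centre
- tub: bystander, loose: clear lidded jar 80 mm across, 90 mm tall, origin under its centre
- screwdriver: bystander, loose: screwdriver 190 mm long lying on the counter along its x axis
- soap: bystander, loose: soap-bar dish block 75 x 50 x 28 mm, origin under its centre
- scoop: bystander, loose: clear dosing cup 60 mm across, 40 mm tall, origin under its centre
- brush: bystander, loose: hand brush lying along its x axis, about 0.2 m long, below 50 mm high
- marble0_center (a point): centre of glass marble 1 of 5, 18 mm diameter, 10 g; it starts inside the trap cup
- marble1_center (a point): centre of glass marble 2 of 5, 18 mm diameter, 10 g
- marble2_center (a point): centre of glass marble 3 of 5, 18 mm diameter, 10 g
- marble3_center (a point): centre of glass marble 4 of 5, 18 mm diameter, 10 g
- marble4_center (a point): centre of glass marble 5 of 5, 18 mm diameter, 10 g
Not all that is in view belongs to the job. Leave any red look-alike of the trap alone.

How it is judged:
By the outcome, as a careful person would: the job done as asked, in the order asked, and still so for the second after the job is handed in, while the arm keeps its last pose, push and grip.
It also fails if it takes over 64 s, if anything falls off the work surface, if the arm or the gripper's body presses on something with over 40 N, if the wrist force passes 120 N, or if a joint passes its speed limit or range.

ROBOT

A 6-joint arm with a two-finger parallel gripper is mounted at the origin on the work surface. World frame = base frame: x ahead of the robot, y to its left, z up, the work surface at z = 0. Lengths are in m, angles in degrees, forces in N, time in s.
With the tool pointing down it reaches from about 0.375 to 0.75 m from the base axis. Payload 9 kg.
Tool frame: the origin (TCP) lies where the fingers leave the gripper's body, on its centre line; the fingertips stand 73 mm ahead of it and the grasp point (between the pads) lies 54 mm ahead of it (robot.tip_reach is the distance from the TCP to the fingertips, in m); z points along the fingers, y is the direction in which the jaws open and shut (so a half turn about z gives the same grasp; the last joint's range is limited). The gripper opens to 85 mm and grips with 20 to 120 N. Pads are 22 mm wide; open, the fingers measure 114 mm over their backs; the gripper's body (76 mm by 85 mm) begins 54 mm behind the grasp point. The pads swing forward as they close: fully open they stand 13 mm farther back than shut.
Start: joints at [62.699, 5.964, 5.575, 89.605, 0, 77.527], TCP at [0.154, 0.58, 0.304] pointing down, gripper open.
Joint ranges: [-171.21, 171.21], [-48.23, 106.86], [-62.78, 66.21], [-105.2, 120.99], [-86.42, 89.51], [-180, 180]. Speed limits (degrees/s): [127.2, 127.2, 147.25, 180, 180, 180].

INTERFACE

Orientations are given as [roll, pitch, yaw] about the fixed x, y, z axes, in that order (R = Rz(yaw) Ry(pitch) Rx(roll)).
In Python, from plant import robot gives the robot as it stands. Calls block until the motion is done:
- robot.move_pose(position, orientation): joint-space move of the TCP to a pose.
- robot.line_to(position, vel=0.15, rotation=None, guard=None): straight line of the TCP; rotation=None keeps the orientation; vel is the mean speed in m/s. With guard (N) it stops when the force on the tool has changed by that much, and returns True; else False.
- robot.goto_joints(angles): joint-space move.
- robot.set_gripper(opening): finger opening in m; the grip force is fixed at half the most; returns when the fingers have stopped.
- robot.pause(seconds).
- robot.ik(position, orientation): joint angles nearest the present ones, or None.
- robot.observe(): the state.
- robot.grab_frame(name): name is "side" or "top"; returns the picture (400x640x3 uint8, blue, green, red); there is no depth.
- robot.get_calibration(name): a dict with "vertical_fov" (degrees; the focal length in pixels is half the picture's height over the tangent of half this angle, whatever the lens; pixels are square), "cx", "cy" (the principal point, pixels), "k1" (the pictures are not rectified: a ray, as slopes to the right and down, at radius r is drawn at 1 + k1 r^2 times it, then the intrinsics apply), "rvec" (rotation vector, rad) and "tvec" (3), from world to camera coordinates, as OpenCV has them. Camera axes: x right, y down, z forward; pixel columns grow to the right and rows downward; lengths in m; the calibration is good to about 2 mm. A picture is of the moment at which its call begins. get_calibration takes no time and is no camera call.
A pose or a line that the arm cannot do raises robot.IKError and nothing moves.
- robot.job_done(): hands the job in, once; it reports no verdict.
The state is a dict: "time": time; "q": joint angles; "qvel": joint speeds; "joint_torque": joint torques, N m; "tool_pos": TCP position; "tcp_rot": TCP orientation; "ft_force": force on the tool from outside, world axes, zero at the start; "torque": the same for the moment, N m; "gripper_width": finger opening in m.
Only numpy, scipy, OpenCV 4.12 (cv2) and the standard library are available. Lean on these libraries where they do the work, as an engineer would, in place of code of your own. Each camera call takes 0.05 s, during which the arm holds its last target. There are 200 camera calls.

## Working session

There is one attempt and no reset: what is moved stays moved. The work goes in short steps, each a Python script; the robot and the scene stay as the last script left them, time stands still between calls to the robot, and variables do not carry over. Pictures are saved under pics/ and viewed, about 8 in all and at most 12, crops included, and the job is handed in when it is done.

```bash
ls; mkdir -p pics
cat > h.py <<'E'
import numpy as np, cv2
from plant import robot
def cal(n):
    c=robot.get_calibration(n); R=cv2.Rodrigues(np.array(c["rvec"],float))[0]; t=np.array(c["tvec"],float).ravel()
    f=200/np.tan(np.radians(c["vertical_fov"])/2); return c,R,t,f
def ray(n,u,v):
    c,R,t,f=cal(n); d=np.array([(u-c["cx"])/f,(v-c["cy"])/f]); s=d.copy()
    for _ in range(30): s=d/(1+c["k1"]*(s@s))
    return -R.T@t, R.T@np.array([s[0],s[1],1.])
def onz(n,u,v,z):
    o,d=ray(n,u,v); return o+d*(z-o[2])/d[2]
def proj(n,P):
    c,R,t,f=cal(n); p=R@np.array(P,float)+t; s=p[:2]/p[2]; s=s*(1+c["k1"]*(s@s)); return np.array([s[0]*f+c["cx"],s[1]*f+c["cy"]])
def tri(a,b):
    (o1,d1),(o2,d2)=ray(*a),ray(*b); A=np.c_[d1,-d2]; k=np.linalg.lstsq(A,o2-o1,rcond=None)[0]
    p,q=o1+k[0]*d1,o2+k[1]*d2; return (p+q)/2,np.linalg.norm(p-q)
E
python3 - <<'E'
from h import *
for n in("top","side"):
    im=robot.grab_frame(n); cv2.imwrite(f"pics/{n}0.png",im); c,R,t,f=cal(n); print(n,c,-R.T@t,f)
print(robot.observe())
E
```

```text
pics
top {'vertical_fov': 45.05298610538748, 'cx': 319.27728587280455, 'cy': 190.44600556165335, 'k1': -0.06563586647997977, 'rvec': array([ 2.17248348, -2.11622186,  0.15991789]), 'tvec': array([-0.00875403,  0.59946368,  1.30779092])} [0.39955244 0.00498996 1.38205766] 482.2119359250688
side {'vertical_fov': 46.18056995713441, 'cx': 311.82722136433506, 'cy': 197.03391469711744, 'k1': -0.10449360586845938, 'rvec': array([ 2.07663173, -0.52836491,  0.28077175]), 'tvec': array([-0.48941363,  0.26330415,  1.11862566])} [ 0.0542974  -0.94741805  0.81217546] 469.11383467670595
{'time': 0.1, 'q': array([ 6.26982910e+01,  5.99504036e+00,  5.53141705e+00,  8.96063798e+01,
       -2.68644709e-03,  7.75272192e+01]), 'qvel': array([-0.05534123, -0.06516127,  0.14951988, -0.00369168,  0.02276468,
       -0.08078011]), 'joint_torque': array([ 7.68484490e-03, -5.58205819e+01,  5.04720247e+01,  1.30779456e-02,
       -2.38457287e-04,  2.73973995e-05]), 'tool_pos': array([0.15344989, 0.57981072, 0.30320071]), 'tcp_rot': array([-1.79931069e+02, -1.24959362e-02,  1.65171066e+02]), 'ft_force': array([1.10652543, 0.23503197, 0.99929846]), 'torque': array([0.00402694, 0.00095699, 0.00688827]), 'gripper_width': 0.08526784804849837}
```

View pics/top0.png

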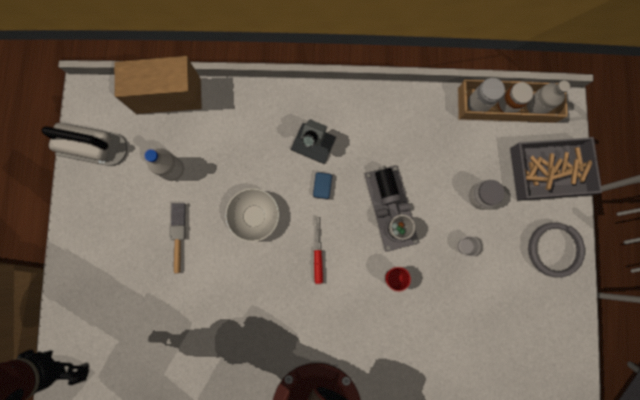

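View pics/side0.png

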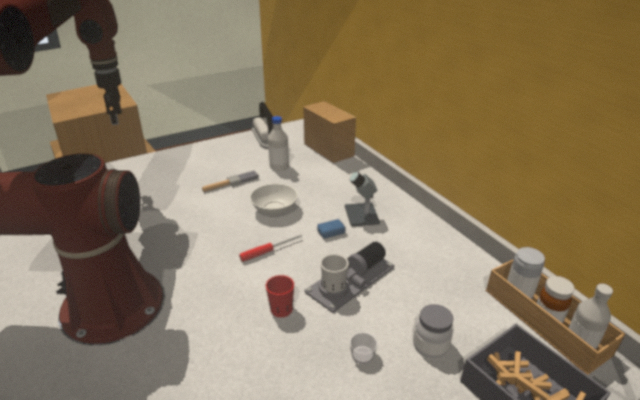

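The top view has the white cup with marbles at (402,227), seated in the grey pump. The red look-alike is at (398,279), the clear scoop at (469,245) and the clear tub at (490,194). I choose the one at (402,227), which appears in the side view at (334,272). The bowl is at (253,215) and the stand with camera at (314,140).

Run:
```python
import cv2,numpy as np
t=cv2.imread("pics/top0.png");s=cv2.imread("pics/side0.png")
a=cv2.resize(t[155:255,355:445],None,fx=4,fy=4,interpolation=cv2.INTER_CUBIC)
b=cv2.resize(s[225:325,290:400],None,fx=4,fy=4,interpolation=cv2.INTER_CUBIC)
cv2.imwrite("pics/c1.png",np.hstack([a,b]))
a=cv2.resize(t[115:170,285:345],None,fx=6,fy=6,interpolation=cv2.INTER_CUBIC)
b=cv2.resize(s[165:230,330:390],None,fx=6,fy=6,interpolation=cv2.INTER_CUBIC)[:330]
cv2.imwrite("pics/c2.png",np.hstack([a,b]))
```

```text
(no output)
```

View pics/c1.png

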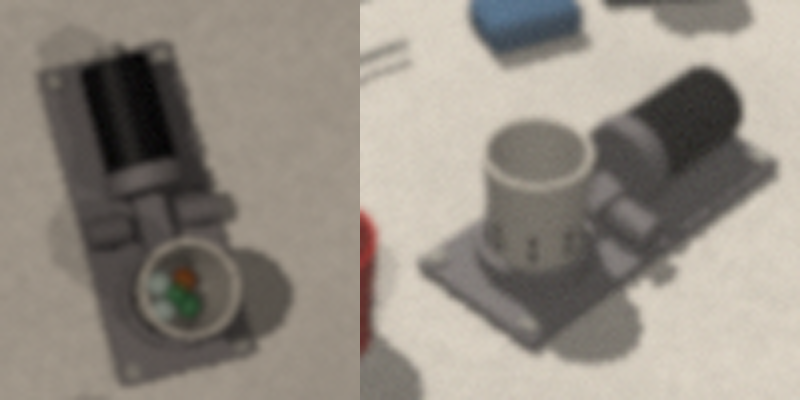

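View pics/c2.png

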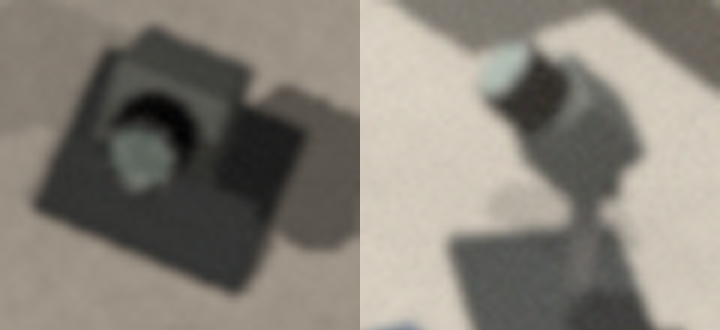

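Crop c1 confirms the choice: a white cup with five marbles (white, green, orange), its rim centre at (402,227) in top and (335,264) in side. In c2 the glass is at about (308,141.5) in top and (355,177) in side.

Run:
```python
from h import *
U=lambda x,y,x0,y0,k:(x0+(x+.5)/k-.5,y0+(y+.5)/k-.5)
t=cv2.imread("pics/top0.png");s=cv2.imread("pics/side0.png")
r=U(190,288,355,155,4); r2=U(180,155,290,225,4)
print("rim",onz("top",*r,.094),tri(("top",*r),("side",*r2)))
print("rim width", onz("top",*U(138,288,355,155,4),.094),onz("top",*U(242,288,355,155,4),.094))
# glass masks
def blob(im,x0,x1,y0,y1,thr):
    c=im[y0:y1,x0:x1].astype(int); m=((c[...,1]-c[...,2]>thr)&(c[...,1]>95)).astype(np.uint8)
    n,l,st,ce=cv2.connectedComponentsWithStats(m); i=1+np.argmax(st[1:,4]); return ce[i]+[x0,y0],st[i]
for thr in(6,10,15):
  try:
    a,sa=blob(t,295,325,125,160,thr);b,sb=blob(s,345,370,165,190,thr);print("glass",thr,a,sa,b,sb,tri(("top",*a),("side",*b)))
  except Exception as e: print(e)
C=[onz("top",*U(x,y,285,115,6),.012) for x,y in((105,48),(35,207),(238,293),(303,130))]
print("foot",np.round(C,4)); print([np.linalg.norm(C[i]-C[(i+1)%4]) for i in range(4)])
P=[onz("top",*U(x,y,355,155,4),.010) for x,y in((40,72),(170,42),(257,347),(122,385))]
print("plate",np.round(P,4),[np.linalg.norm(P[i]-P[(i+1)%4]) for i in range(4)])
for i,j in((0,3),(1,2)): d=P[i]-P[j];print("pump yaw",np.degrees(np.arctan2(d[1],d[0])))
for i,j in((0,1),(3,2)): d=C[i]-C[j];print("stand yaw",np.degrees(np.arctan2(d[1],d[0])))
d=C[1]-C[2];print("stand yaw",np.degrees(np.arctan2(d[1],d[0]))-90)
# bowl
g=cv2.cvtColor(cv2.GaussianBlur(t,(3,3),0),cv2.COLOR_BGR2GRAY)
L,Rr,T,B=[onz("top",*p,.05) for p in((226,215),(281,215),(253,188),(253,242))]
print("bowl",L,Rr,T,B,(T+B)/2,(L+Rr)/2)
for n,p in dict(red=(398,279),scoop=(469,245),soap=(323,185),scr=(318,250),tub=(490,194)).items(): print(n,onz("top",*p,.06 if n!="scr" else .01).round(3))
```

```text
rim [ 0.50002291 -0.21745078  0.094     ] (array([ 0.50036115, -0.21778913,  0.09269572]), np.float64(0.000518982709247998))
rim width [ 0.49916141 -0.18252879  0.094     ] [ 0.50087663 -0.25244165  0.094     ]
glass 6 [307.74418605 140.6744186 ] [ 9 13  8  7 43] [353.38461538 175.80769231] [ 6  8  6  7 26] (array([0.71639467, 0.04092122, 0.14305894]), np.float64(0.0008655786447274893))
attempt to get argmax of an empty sequence
attempt to get argmax of an empty sequence
foot [[ 0.8046  0.0628  0.012 ]
 [ 0.7239  0.0942  0.012 ]
 [ 0.6839 -0.0053  0.012 ]
 [ 0.7658 -0.035   0.012 ]]
[np.float64(0.08660526764442447), np.float64(0.10724608943267401), np.float64(0.08710882446471184), np.float64(0.10520442424135558)]
plate [[ 0.6603 -0.1229  0.01  ]
 [ 0.685  -0.2172  0.01  ]
 [ 0.4658 -0.2799  0.01  ]
 [ 0.4366 -0.1839  0.01  ]] [np.float64(0.09752920208699782), np.float64(0.22804991726260707), np.float64(0.10037224557300634), np.float64(0.23179790367827655)]
pump yaw 15.250904076938593
pump yaw 15.95645668958895
stand yaw -21.272598560206838
stand yaw -19.93218883757069
stand yaw -21.8805573576374
bowl [0.52288559 0.26420116 0.05      ] [0.52704794 0.1112814  0.05      ] [0.60069366 0.19250999 0.05      ] [0.45036322 0.1856688  0.05      ] [0.52552844 0.1890894  0.05      ] [0.52496676 0.18774128 0.05      ]
red [ 0.36  -0.213  0.06 ]
scoop [ 0.457 -0.408  0.06 ]
soap [ 0.613 -0.003  0.06 ]
scr [0.434 0.006 0.01 ]
tub [ 0.6  -0.47  0.06]
```

```bash
cat >> h.py <<'E'
from scipy.spatial.transform import Rotation as Ro
TRAP=np.array([.5005,-.2177,.014]); GL=np.array([.7163,.041,.14]); YS=np.radians(-21.2)
LZ=np.array([-np.cos(YS),-np.sin(YS),1])/2**.5; FOC=GL+.13*LZ; BOWL=np.array([.525,.1885,0])
H=.050; GP=.050   # grip height on the cup; TCP to pads at this opening
def unit(a): a=np.array(a,float); return a/np.linalg.norm(a)
def pose(org,cz,e,al,flip=0):
    """TCP pose for cup origin, cup axis, approach side e (made perpendicular to cz), tool tilt al from -cz"""
    cz=unit(cz); e=np.array(e,float); e=unit(e-(e@cz)*cz); a=np.radians(al)
    z=-np.cos(a)*cz+np.sin(a)*e; y=np.cross(cz,e)*(-1 if flip else 1)
    R=np.c_[np.cross(y,z),y,z]; return np.array(org)+H*cz-GP*z, Ro.from_matrix(R).as_euler("xyz",degrees=True)
def az(d,el=0): d,el=np.radians([d,el]); return np.array([np.cos(d)*np.cos(el),np.sin(d)*np.cos(el),np.sin(el)])
E
python3 - <<'E'
from h import *
Z=np.array([0,0,1.])
print("focus",FOC)
f=lambda q:None if q is None else [int(x) for x in np.round(q)]
for fl in(0,1):
 for al in(40,55,70):
  for ps in(-60,-40,-23,0):
   g=f(robot.ik(*pose(TRAP,Z,az(ps),al,fl))); l=f(robot.ik(*pose(TRAP+[0,0,.15],Z,az(ps),al,fl)))
   if g and l: print("grasp",fl,al,ps,g,l)
  for ps in(-60,-40,-21,0,20):
   q=f(robot.ik(*pose(FOC,LZ,az(ps),al,fl)))
   if q: print("final",fl,al,ps,q)
  for ps in(-10,20,45): # pour: tool level; roll by 'ro' from upright
   for ro in(0,90,150,180,-90,-150,-180):
    p,r=pose([0,0,0],Z,az(ps),al,fl); R0=Ro.from_euler("xyz",r,degrees=True)
    # pitch tool level
    ax=np.cross(az(ps),Z); R1=Ro.from_rotvec(np.radians(90-al)*ax)*R0
    R2=R1*Ro.from_euler("z",ro,degrees=True); M=R2*R0.inv(); cz=M.apply(Z); e=M.apply(az(ps))
    q=f(robot.ik(*pose(BOWL+[0,0,.17]-.08*cz,cz,e,al,fl)))
    if q: print("pour",fl,al,ps,ro,q,cz.round(2))
E
```

```text
focus [0.63059718 0.07424193 0.23192388]
grasp 0 40 -60 [-27, -39, -61, 33, -21, 27] [-27, -45, -49, 51, -21, 27]
grasp 0 40 0 [-54, -43, -63, 44, 31, -46] [-54, -47, -49, 62, 31, -46]
final 0 40 -60 [21, -22, -46, 14, -67, 69]
final 0 55 -60 [22, -5, -47, -33, -82, 41]
final 0 55 -40 [19, -3, -59, -70, -61, 6]
grasp 1 40 -60 [-27, -39, -61, 33, -21, -153] [-27, -45, -49, 51, -21, -153]
grasp 1 40 0 [-54, -43, -63, 44, 31, 134] [-54, -47, -49, 62, 31, 134]
final 1 40 -60 [21, -22, -46, 14, -67, -111]
final 1 55 -60 [22, -5, -47, -33, -82, -139]
final 1 55 -40 [19, -3, -59, -70, -61, -174]<sys>:0: UserWarning: Gimbal lock detected. Setting third angle to zero since it is not possible to uniquely determine all angles.
```

```bash
time python3 -W ignore - <<'E'
from h import *
Z=np.array([0,0,1.])
def perp(cz,a):
    cz=unit(cz); u=unit(np.cross(cz,[.13,.2,1]) ); v=np.cross(cz,u); return np.cos(np.radians(a))*u+np.sin(np.radians(a))*v
f=lambda q:[int(x) for x in np.round(q)]
import sys
for al in(30,45,60,75,90):
 G=[];F=[];P=[]
 for ps in range(-180,180,20):
   q=robot.ik(*pose(TRAP,Z,az(ps),al))
   if q is not None and robot.ik(*pose(TRAP+[0,0,.12],Z,az(ps),al)) is not None: G.append((ps,f(q)))
   for h in [perp(LZ,ps)]:
     q=robot.ik(*pose(FOC,LZ,h,al))
     if q is not None: F.append((ps,np.round((-np.cos(np.radians(al))*LZ+np.sin(np.radians(al))*h)*10).astype(int).tolist(),f(q)))
   for el in(-30,-50):
    for ca in range(-180,180,30):
     cz=az(ca,el); e=perp(cz,ps); q=robot.ik(*pose(BOWL+[0,0,.16]-.08*cz,cz,e,al))
     if q is not None: P.append((el,ca,np.round((-np.cos(np.radians(al))*cz+np.sin(np.radians(al))*e)*10).astype(int).tolist(),f(q)))
 print("AL",al,len(G),len(F),len(P));
 print(" G",*G,sep="\n  "); print(" F",*F,sep="\n  "); print(" P",*P[::max(1,len(P)//10)],sep="\n  ")
print(robot.observe()["time"])
E
```

```text
AL 30 18 12 11
 G
  (-180, [-30, 35, 15, 97, -14, 154])
  (-160, [-26, 29, 8, 91, -21, 138])
  (-140, [-24, 20, -3, 81, -27, 120])
  (-120, [-23, 9, -15, 70, -30, 99])
  (-100, [-23, -4, -28, 58, -29, 75])
  (-80, [-25, -17, -41, 48, -24, 51])
  (-60, [-30, -30, -51, 42, -15, 27])
  (-40, [-36, -39, -58, 42, -2, 3])
  (-20, [-43, -40, -58, 44, 11, -20])
  (0, [-49, -33, -52, 50, 22, -45])
  (20, [-52, -20, -42, 57, 28, -70])
  (40, [-53, -6, -30, 67, 30, -94])
  (60, [-52, 7, -17, 78, 28, -115])
  (80, [-49, 18, -5, 86, 23, -133])
  (100, [-46, 27, 5, 94, 16, -150])
  (120, [-42, 33, 13, 98, 9, -164])
  (140, [-38, 37, 18, 101, 1, -178])
  (160, [-34, 38, 19, 100, -7, 168])
 F
  (-180, [5, -7, -5], [18, -14, -28, 49, -55, 110])
  (-160, [6, -7, -4], [18, -26, -44, 28, -56, 78])
  (-140, [8, -6, -3], [17, -40, -58, 11, -50, 47])
  (0, [6, 3, -7], [-16, -45, -45, 53, 26, -105])
  (20, [5, 2, -8], [-14, -33, -33, 61, 20, -124])
  (40, [4, 1, -9], [-10, -22, -23, 68, 12, -140])
  (60, [3, 0, -10], [-5, -14, -14, 73, 2, -153])
  (80, [2, -2, -10], [0, -8, -8, 77, -9, -166])
  (100, [2, -3
[... 5000 characters left out ...]
, -2], [-25, -1, -35, 84, 76, 32])
AL 90 0 0 103
 G
 F
 P
  (-30, -30, [4, 9, -2], [-26, -12, -44, 74, 76, 14])
  (-30, 30, [4, -9, -2], [34, 31, -1, 101, -74, 14])
  (-30, 90, [7, -4, -6], [21, -41, -55, 38, -36, -94])
  (-30, 60, [2, -6, -8], [24, 4, -12, 79, -41, -43])
  (-30, -150, [4, 3, -9], [-1, -33, -41, 56, 17, 152])
  (-30, 150, [4, -3, -9], [17, -16, -28, 60, -25, -136])
  (-30, -90, [0, 5, -9], [-6, -5, -17, 81, 30, 83])
  (-50, -120, [5, 6, -6], [-13, -47, -56, 51, 43, 123])
  (-30, 0, [-5, 3, -8], [-2, 27, 14, 108, 17, -2])
  (-30, -60, [3, 6, -7], [-13, -29, -42, 66, 44, 61])
  (-50, -150, [6, -8, -1], [35, 12, -24, 49, -85, -135])
0.1
real	0m31.589s
user	0m3.061s
sys	0m1.338s
```

```bash
cat >> h.py <<'E'
Z=np.array([0,0,1.]); AL=60; FL=1
def pourpose(k,ps=72,sgn=1,rtop=180,pit=18,z0=.19,z1=.135):
    """k 0..1: upright carry over the bowl -> mouth down; mouth held over the bowl"""
    _,r=pose([0,0,0],Z,az(ps),AL,FL); R0=Ro.from_euler("xyz",r,degrees=True)
    R2=Ro.from_rotvec(np.radians(pit*k)*np.cross(az(ps),Z))*R0*Ro.from_euler("z",sgn*rtop*k,degrees=True)
    M=R2*R0.inv(); cz=M.apply(Z); e=M.apply(az(ps)); m=BOWL+[0,0,z0+(z1-z0)*k]-.025*np.array([cz[0],cz[1],0])
    return pose(m-.08*cz,cz,e,AL,FL),cz
def finpose(phi=10,d=.13):
    u=unit(np.cross(LZ,[.13,.2,1])); v=np.cross(LZ,u); a=np.radians(phi)
    return pose(GL+d*LZ,LZ,np.cos(a)*u+np.sin(a)*v,AL,FL)
E
python3 -W ignore - <<'E'
from h import *
f=lambda q:None if q is None else [int(x) for x in np.round(q)]
for ps in(40,50,60):
  for up in(0,.12,.2): print("grasp",ps,up,f(robot.ik(*pose(TRAP+[0,0,up],Z,az(ps),AL,FL))))
  p,r=pose(TRAP,Z,az(ps),AL,FL); b=Ro.from_euler("xyz",r,degrees=True).apply(Z); print(" pre",f(robot.ik(p-.11*b,r)))
for ps in(60,75,90):
 for s in(1,-1):
  print(ps,s,[f(robot.ik(*pourpose(k,ps,s)[0])) for k in(0,.25,.5,.75,.9,1)])
for phi in(0,10,20,30): print(phi,f(robot.ik(*finpose(phi))))
print([pourpose(k)[1].round(2) for k in (0,.5,.75,1)])
E
```

```text
grasp 40 0 [-65, 11, -26, 77, 57, 61]
grasp 40 0.12 [-65, 1, -23, 91, 57, 61]
grasp 40 0.2 [-65, -2, -18, 99, 57, 61]
 pre [-76, 13, -19, 95, 51, 46]
grasp 50 0 [-64, 22, -15, 88, 52, 49]
grasp 50 0.12 [-64, 13, -12, 100, 52, 49]
grasp 50 0.2 [-64, 9, -7, 109, 52, 49]
 pre [-73, 24, -7, 102, 47, 38]
grasp 60 0 [-62, 31, -4, 97, 48, 39]
grasp 60 0.12 [-62, 22, -1, 108, 48, 39]
grasp 60 0.2 [-62, 19, 3, 116, 48, 39]
 pre [-69, 35, 6, 109, 42, 31]
60 1 [[-22, -33, -53, 56, 59, 106], [-21, -42, -62, 52, 63, 155], None, None, None, None]
60 -1 [[-22, -33, -53, 56, 59, 106], [-22, -24, -50, 49, 63, 62], [-22, -21, -50, 41, 68, 22], [-21, -25, -55, 33, 71, -16], [-21, -30, -61, 27, 74, -38], None]
75 1 [[-22, -7, -33, 76, 59, 76], [-22, -10, -38, 77, 63, 118], [-22, -10, -40, 77, 68, 162], [-21, -5, -37, 77, 72, -156], [-21, 2, -33, 78, 75, -132], [-21, 7, -30, 81, 76, -118]]
75 -1 [[-22, -7, -33, 76, 59, 76], [-21, 1, -27, 75, 64, 30], [-20, 5, -25, 74, 68, -15], [-20, 6, -27, 75, 73, -63], [-21, 6, -29, 77, 75, -95], [-21, 7, -30, 81, 76, -118]]
90 1 [[-20, 12, -15, 94, 54, 54], [-22, 11, -20, 97, 57, 92], [-21, 13, -21, 100, 60, 132], [-20, 19, -17, 104, 64, 172], [-20, 25, -12, 107, 66, -165], [-20, 29, -8, 110, 67, -150]]
90 -1 [[-20, 12, -15, 94, 54, 54], [-19, 21, -8, 96, 59, 6], [-18, 26, -4, 99, 63, -42], [-18, 28, -5, 104, 66, -94], [-19, 28, -7, 107, 67, -127], [-20, 29, -8, 110, 67, -150]]
0 [-29, -17, -28, 73, 57, 44]
10 [-27, -9, -19, 81, 51, 35]
20 [-24, -3, -10, 87, 43, 29]
30 [-21, 3, -2, 92, 36, 25]
[array([0., 0., 1.]), array([ 0.68, -0.71,  0.18]), array([ 0.38, -0.81, -0.45]), array([-0.21, -0.64, -0.74])]
```

```bash
python3 -W ignore - <<'E'
from h import *
p,r=pose(TRAP,Z,az(48),AL,FL); b=Ro.from_euler("xyz",r,degrees=True).apply(Z)
robot.move_pose(p-.11*b+[0,0,.10],r)
robot.line_to(p-.11*b,vel=.15)
print(robot.line_to(p,vel=.06,guard=8),robot.observe()["tool_pos"]-p)
cv2.imwrite("pics/t1.png",robot.grab_frame("top"));s=robot.grab_frame("side")
cv2.imwrite("pics/s1.png",cv2.resize(s[180:360,230:450],None,fx=3,fy=3,interpolation=cv2.INTER_CUBIC))
o=robot.observe();print(o["time"],o["ft_force"])
E
```

```text
False [-4.90935480e-05 -2.67484286e-04  1.03321530e-04]
6.1917 [ 0.93976536 -0.39275751 -0.21510193]
```

View pics/s1.png

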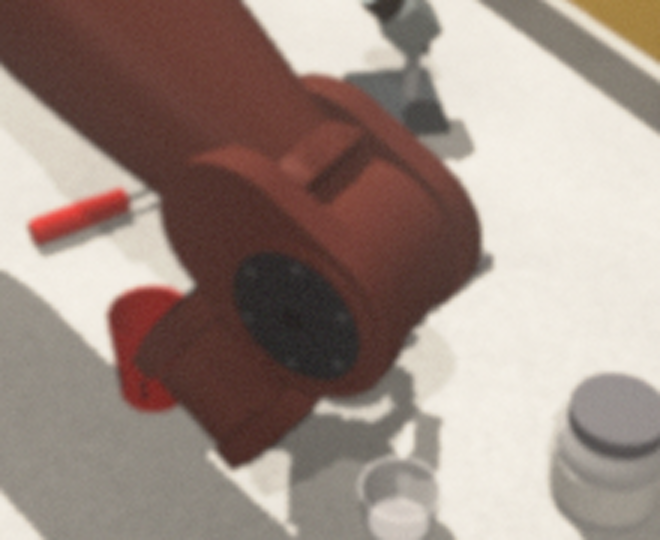

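The wrist hides the cup in the side view. The red cup at about (275,295) full-frame and the scoop are untouched, and no contact force was felt. I'll grip and lift.

```bash
python3 -W ignore - <<'E'
from h import *
robot.set_gripper(.03); o=robot.observe(); print("w",o["gripper_width"],o["ft_force"])
p,r=pose(TRAP,Z,az(48),AL,FL)
robot.line_to(p+[0,0,.16],vel=.08); robot.pause(.3)
o=robot.observe(); print("w",o["gripper_width"],o["ft_force"],o["time"])
(P,R),_=pourpose(0,75,-1)
P2=P.copy()
try: robot.line_to(P2+[0,0,.05],vel=.2,rotation=R); print("line ok")
except robot.IKError as ex: print("IKE",ex)
t=robot.grab_frame("top");s=robot.grab_frame("side"); cv2.imwrite("pics/t2f.png",t); cv2.imwrite("pics/s2f.png",s)
a=cv2.resize(t[130:300,180:330],None,fx=2.6,fy=2.6,interpolation=cv2.INTER_CUBIC);b=cv2.resize(s[60:230,200:350],None,fx=2.6,fy=2.6,interpolation=cv2.INTER_CUBIC)
cv2.imwrite("pics/c3.png",np.hstack([a,b]))
C=P+[0,0,.05]; print(proj("top",BOWL+[0,0,.24]),proj("side",BOWL+[0,0,.24]),robot.observe()["time"])
E
```

```text
w 0.06150858541193109 [-3.97352848 -0.59824999  5.78099419]
w 0.061301316605903676 [ 0.64329769  0.2487664  -1.36503662] 9.0
line ok
[242.59287806 207.21787148] [270.49522584 140.20145588] 11.2417
```

View pics/c3.png

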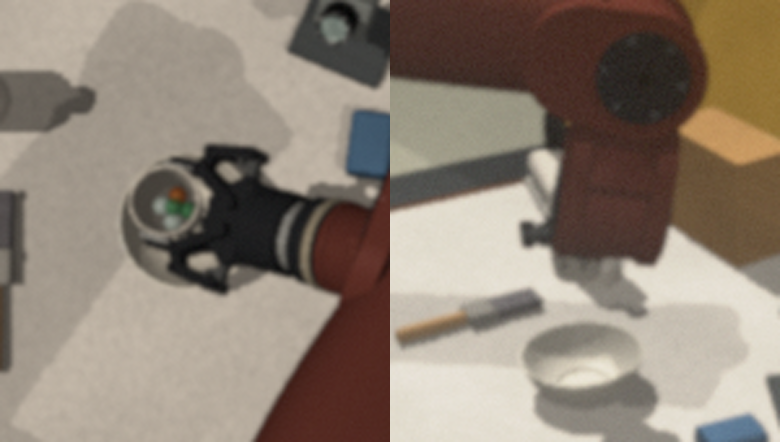

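The top view shows the held cup with marbles inside, rim centre at about (244.5,208) against (242.6,207.2) predicted, above the bowl. Next is the pour.

```bash
python3 -W ignore - <<'E'
from h import *
for k in [0,.15,.3,.42,.5,.56,.62,.7,.8,.9,1]:
    (P,R),cz=pourpose(k,75,-1); c=robot.observe()
    d=np.linalg.norm(P-c["tool_pos"]); a=(Ro.from_euler("xyz",R,degrees=True)*Ro.from_euler("xyz",c["tcp_rot"],degrees=True).inv()).magnitude()
    T=max(np.degrees(a)/45,d/.15,.2); robot.line_to(P,vel=d/T,rotation=R)
robot.pause(.8)
# small shake
for dz in(.012,0,.012,0): robot.line_to(P+[0,0,dz],vel=.12)
o=robot.observe(); print(o["time"],o["gripper_width"],o["ft_force"])
(Pu,Ru),_=pourpose(0,75,-1)
for k in(.66,.33,0):
    (P,R),_=pourpose(k,75,-1); d=np.linalg.norm(P-robot.observe()["tool_pos"]); robot.line_to(P+[0,0,.05*(1-k)],vel=d/.9,rotation=R)
P,R=finpose(15,.16); print(robot.ik(P,R))
robot.line_to(P,vel=.1,rotation=R)
t=robot.grab_frame("top");s=robot.grab_frame("side"); cv2.imwrite("pics/t3f.png",t); cv2.imwrite("pics/s3f.png",s)
a=cv2.resize(t[110:260,210:350],None,fx=2.8,fy=2.8,interpolation=cv2.INTER_CUBIC);b=cv2.resize(s[80:230,245:385],None,fx=2.8,fy=2.8,interpolation=cv2.INTER_CUBIC)
cv2.imwrite("pics/c4.png",np.hstack([a,b])); print(robot.observe()["time"],robot.observe()["ft_force"])
E
```

```text
19.05 0.06166453496375289 [ 0.34401231  0.60517547 -1.24221422]
[-25.54436665  -9.72013208 -15.47962359  86.81279701  46.91881552
  31.79110599]
24.35 [-0.15056395 -0.26730066 -1.56973064]
```

View pics/c4.png

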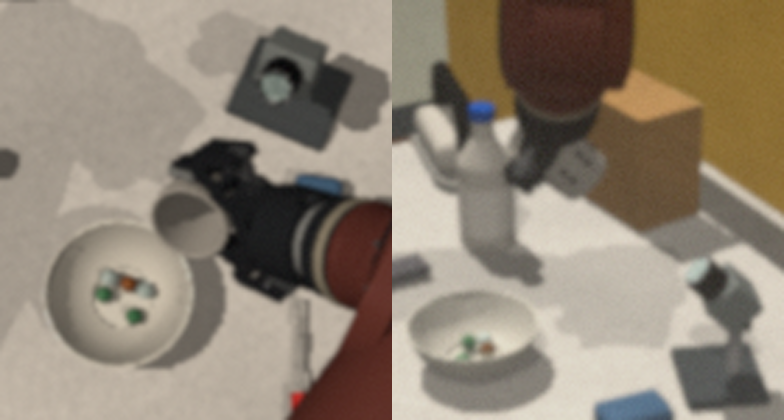

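The bowl holds all five marbles (two white, two green, one orange) at about (253,211) in top, and the cup looks empty. I'll move to the focus and overlay the predicted cup and lens outlines to check.

```bash
cat > ov.py <<'E'
from h import *
def circ(C,n,r):
    u=unit(np.cross(n,[.13,.2,1]));v=np.cross(n,u); a=np.linspace(0,2*np.pi,60); return [C+r*(np.cos(x)*u+np.sin(x)*v) for x in a]
def overlay(name,base,cz,stand=True):
    t=robot.grab_frame("top");s=robot.grab_frame("side"); out=[]
    cv2.imwrite(f"pics/{name}_t.png",t);cv2.imwrite(f"pics/{name}_s.png",s)
    for n,im,(x0,y0) in(("top",t,(250,100)),("side",s,(295,105))):
        K=5; b=cv2.resize(im[y0:y0+100,x0:x0+80],None,fx=K,fy=K,interpolation=cv2.INTER_CUBIC)
        for C,nn,r,col in((base,cz,.027,(0,0,255)),(base+.08*cz,cz,.0335,(0,255,0)),(GL,LZ,.019,(255,0,255))):
            pts=np.array([((proj(n,p)-[x0,y0])+.5)*K-.5 for p in circ(C,unit(nn),r)]).round().astype(int)
            cv2.polylines(b,[pts],False,col,1)
        out.append(b)
    cv2.imwrite(f"pics/{name}.png",np.hstack(out))
E
python3 -W ignore - <<'E'
from ov import *
P,R=finpose(15,.13); robot.line_to(P,vel=.05); robot.pause(.5)
overlay("f1",FOC,LZ); o=robot.observe(); print(o["time"],o["tool_pos"]-P,o["ft_force"])
E
```

```text
25.7 [-1.37176357e-05  1.36868308e-05  1.66978510e-05] [-0.62482147  0.75635056 -1.43607724]
```

View pics/f1.png

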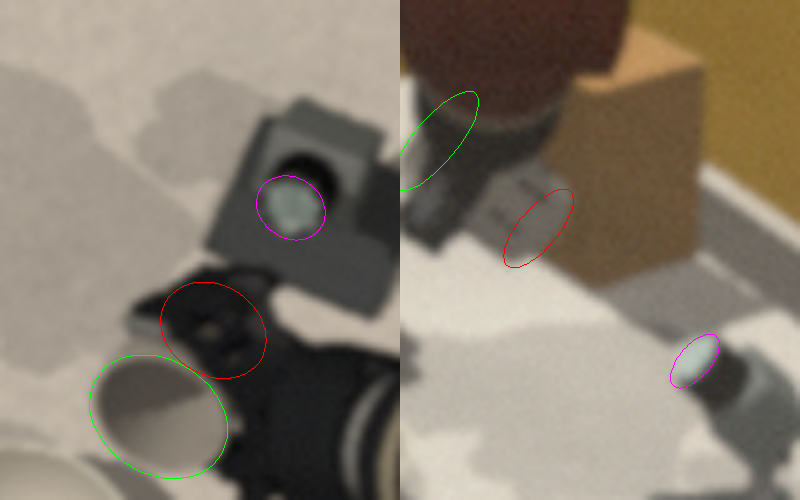

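The top rim outline fits within about 1 px, and both lens outlines fit. The base edge in the side view at about (402,150) is low in contrast, so I'll take one enhanced crop there.

```bash
python3 -W ignore - <<'E'
from ov import *
out=[]
for n,f,(x0,y0) in(("top","pics/f1_t.png",(262,162)),("side","pics/f1_s.png",(302,128))):
    K=10; im=cv2.imread(f)[y0:y0+40,x0:x0+40]; im=cv2.normalize(im,None,0,255,cv2.NORM_MINMAX)
    b=cv2.resize(im,None,fx=K,fy=K,interpolation=cv2.INTER_CUBIC)
    if n=="side": b=cv2.LUT(b,np.clip((np.arange(256)-20)*1.6,0,255).astype(np.uint8))
    for C,r,col in((FOC,.027,(0,0,255)),(FOC+.08*LZ,.0335,(0,255,0))):
        for p in circ(C,LZ,r)[::3]:
            q=((proj(n,p)-[x0,y0])+.5)*K-.5; cv2.circle(b,tuple(int(v) for v in q.round()),2,col,-1)
    out.append(b)
cv2.imwrite("pics/f2.png",np.hstack(out))
E
```

```text
(no output)
```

View pics/f2.png

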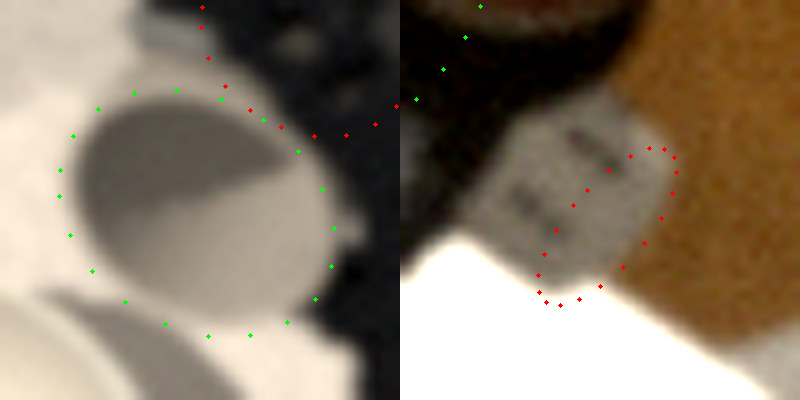

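The base edge in the side view and the rim in the top view fit the prediction to about 1 px (roughly 2 mm), and the tilt matches too. I'm handing in.

Run:
```python
from h import *
o=robot.observe(); print(o["time"],np.abs(o["qvel"]).max(),o["gripper_width"]); robot.job_done()
```

```text
25.7 0.04680743089749366 0.061102163165057614
the job is handed in; nothing more can be done
```

I lifted the white trap cup out of the pump, tipped all five marbles into the bowl and handed the job in at 25.7 s. The arm is holding the emptied cup still at the focus point, its base facing the lens 13 cm in front of the glass.

- **Marbles:** the picture after the pour shows two white, two green and one orange marble in the upright bowl, and the cup empty.
- **Cup position:** its rim and base edge, and the lens glass, lie within about 1 px (roughly 2 mm) of the predicted outlines in both views. The rim sits slightly high in the top view, by about 0.7 px; I left that uncorrected.
- **Contact:** the arm stopped exactly at its commanded pose, and the wrist force showed little more than the cup's weight.
- **Weaker checks:**
  - My two-view measurement put the lens at 143 mm height against the stated 140 mm; I used 140 mm.
  - The lens direction comes from the edges of the stand's foot, good to about 1°.
  - The wrist hid the cup from the side camera at the moment of gripping. I confirmed the grip from the finger width of 61 mm and the later views.
  - I did not take a full-frame look at the bystanders at the end. Those visible in the close-up views looked undisturbed.

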